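# Tip the massage stones into the bamboo box and put the tray away

## Robot

A 6-joint arm with a two-finger parallel gripper is mounted at the origin on the work surface. World frame = base frame: x ahead of the robot, y to its left, z up, the work surface at z = 0. Lengths are in m, angles in rad, forces in N, time in s.
With the tool pointing down it reaches from about 0.3 to 0.875 m from the base axis. Payload 6.4 kg.
Tool frame: the origin (TCP) lies at the very end of the fingers, on their centre line; the grasp point (between the pads) lies behind it (bot.grip_depth is the z of the grasp point in the tool frame, in m); z points along the fingers, y is the line along which they close (so a half turn about z gives the same grasp; the last joint's range is limited). The gripper opens to 85 mm and grips with 20 to 120 N. Pads are 22 mm wide; open, the fingers measure 114 mm over their backs; the gripper's body (76 mm by 85 mm) begins 54 mm behind the grasp point. The pads swing forward as they close: fully open they stand 13 mm farther back than shut.
Start: joints at [-1.55, 0.181, 1.607, -0, 1.354, -0.206], TCP at [0.129, -0.56, 0.231] pointing down, gripper open.
Joint ranges: [-2.99, 2.99], [-0.89, 2.07], [0.3, 2.58], [-1.14, 4.28], [0, 2.63], [-3.12, 3.12]. Speed limits (rad/s): [2.57, 2.57, 3.01, 3.14, 3.14, 3.14].

## Interface

Orientations are given as a unit quaternion [x, y, z, w].
In Python, from cell import bot, cams gives the robot as it stands. The module is installed in compiled form; this text tells all that it offers.
- The arm moves only by the shell command python3 -m creep 'ROWS' [FORCE]. ROWS is JSON, a list of rows, each an object with "dp": the shift along the tool's x, y, z in m, a list of three; "turn": the turn about the tool's z in rad; "grip": the closure, from -1 (fully open) to 1 (shut). In form: [{"dp": [x, y, z], "turn": turn, "grip": grip}, ...]. A call has 1 to 5 rows; each row is the pose to reach, as a shift and turn from the pose commanded when the call began, along the tool's axes at that moment; what a row does not reach only later rows make up. A row lasts 1/12 s, in which the tool goes at most 41.7 mm and 7.16 degrees, less where a joint would pass 70% of its speed; a pose out of reach is approached as far as the arm can. A call with a gripper value outside its range is refused whole. The fingers move at their own pace and stop on an object; FORCE is the grip in N (left out, the last holds). Time passes only in rows, so rows that repeat a pose let the fingers close. It gives the time, the measured TCP pose, the force, the opening and the grip force at its end, in the units of the state.
- bot.read_state(): the state, without advancing time (a new reading comes with each control period).
- cams.read_camera(name): name is "side" or "top" or "wrist"; returns (picture, depth): 420x560x3 uint8, red, green, blue; 420x560 float32, m along the optical axis (not along the pixel's ray), 0 where there is no reading.
- cams.get_calibration(name): a dict with "fx", "fy", "cx", "cy" (pixels), "extrinsics" (4x4, takes a point from world to camera coordinates). Camera axes: x right, y down, z forward; pixel columns grow to the right and rows downward; lengths in m; the calibration is good to about 2 mm. A picture is of the moment at which its call begins: read the wrist's pose just before it. get_calibration takes no time and is no camera call; for the wrist camera it gives the pose at the moment of the call.
- bot.hand_in(): hands the job in; it is judged then, once.
Trained networks look in the newest picture that a camera, given by its name, has taken for a name from the list of things; names that differ only in an ending like _2 or _b are one class to them, and where a whole thing is asked for, a point or a joint stands for the part that bears it (a point fixed in the world has none). Each returns a list of dicts, best first, with "confidence" (0 to 1); they miss things now and then, are a little off and sometimes report something else, mostly with a low value. They report only what shows in the picture. A call takes as long as a camera call.
- cams.trace(query, camera): "mask" (420x560 bool, what is visible of it).
- cams.mark_of(query, camera): "centre" ([x, y, z] in m, in the coordinates of the camera as it stood for that picture, good to about 4 mm: a listed point, or the origin of a listed thing).
The state is a dict: "t": time; "joints": joint angles; "qd": joint speeds; "effort": joint torques, N m; "tool_pos": TCP position; "tool_rot": TCP orientation; "contact_force": force on the tool from outside, world axes, zero at the start; "torque": the same for the moment, N m; "opening": finger opening in m; "grasp_force": force on a finger pad.
Only numpy, scipy, OpenCV 4.12 (cv2) and the standard library are available. Lean on these libraries where they do the work, as an engineer would, in place of code of your own. Each camera call takes 0.05 s, during which the arm holds its last target. There are 200 camera calls.

## Task

Tip the teak tray over the open bamboo box so that all four massage stones slide off into the box (its dark end tab is a handy grip for this). Then set the empty tray down flat on the table and let go, take it again, for which the blue side fin is meant, and push it fully home under the roof of the bay with the blue label, fin pointing out of the bay. Leave the other things on the table where they are.

Things in the scene. Friction and masses are not known exactly. Their poses are not given: they have to be found in the camera images.
- tray: teak tray with four stones, 140 g empty. Origin: centre of the pan's underside, z up. Pan 130 mm (x) by 100 (y), floor 5 thick, 4 mm walls 22 high on both y sides and at the -x end; open at +x, where stones slide off. A floor tongue behind the pan (x -115 to -65 mm, 44 wide) carries the dark end tab; a blue fin sticks out of the +y side.
- end_tab (a point): where to pinch the tray's dark wooden end tab for tipping: a plate 12 mm thick (along tray x), 32 mm wide (y), its top 62 mm above the underside, centred at tray (-100, 0) mm; this point is 45 mm above the underside. 29 mm free between tab and pan.
- side_fin (a point): where to pinch the tray's blue side fin: a plate 12 mm thick (along tray x), reaching from y = 50 to 100 mm, 52 mm high; this point is at tray (0, 80, 36) mm.
- spout (a point): middle of the floor's upper edge at the tray's open end, at tray (65, 0, 5) mm.
- bamboo_box: open bamboo box fixed on the table, outside 160 mm (x) by 150 mm (y), 70 mm high, walls and floor 6 mm. Origin: centre of its underside. Its hinged top stands open along its +y edge, leaning outward, up to about 205 mm high; pour from the -y side.
- bay_blue: fixed slatted teak bay with a blue label, the tray's own; open to its -x side (towards the robot). Origin: on the table, where the tray's origin lies when home, with tray x along bay +y and the fin to bay -x. Roof x -31 to 71 mm, underside 80 mm high, top 93. Free inside from y -135 to 85 mm. Face of the 35 mm high back stop at x = 55 mm (5 mm beyond the homed tray's edge).
- bay_yellow: the same bay with a yellow label, for another tray: leave empty. Same sizes and frame as bay_blue.
- massager: blue silicone scalp massager, 80 mm across, 55 mm high, origin under its centre; leave alone
- scraper: stainless steel U-shaped tongue scraper, about 115 by 50 mm, lying flat; leave alone
- jar: glass jar with metal screw cap, 56 mm across, 75 mm high; leave alone
- hourglass: wooden sauna hourglass, 68 mm across, 130 mm high; leave alone
- brush: wooden hairbrush lying bristles down, 185 mm long, 55 mm wide, 30 mm high, handle along its -x; leave alone
- stone0: grey polished massage stone, 34 mm across and 18 mm thick, 30 g, origin at the centre of the face it first lies on
- stone1: dark polished massage stone, 34 mm across and 18 mm thick, 30 g, origin at the centre of the face it first lies on
- stone2: grey polished massage stone, 34 mm across and 18 mm thick, 30 g, origin at the centre of the face it first lies on
- stone3: dark polished massage stone, 34 mm across and 18 mm thick, 30 g, origin at the centre of the face it first lies on

How it is judged:
By the outcome, as a careful person would: the job done as asked, in the order asked, and still so for the second after the job is handed in, with the robot touching nothing.
It also fails if it takes over 64 s, if anything falls off the work surface, if the arm or the gripper's body presses on something with over 40 N, if the wrist force passes 120 N, or if a joint passes its speed limit or range.

## Working session

There is one attempt and no reset: what is moved stays moved. The work goes in short steps, Python scripts to look and compute and a shell command to move; the robot and the scene stay as the last step left them, time stands still between calls to the robot, and variables do not carry over. Pictures are saved under pics/ and viewed, at most 11 in all, crops included, and the job is handed in when it is done.

```bash
mkdir -p pics
cat > h.py <<'E'
import numpy as np, cv2
from cell import bot, cams
from scipy.spatial.transform import Rotation as R
def shot(n,f=None):
    p,d=cams.read_camera(n)
    if f: cv2.imwrite('pics/'+f,p[:,:,::-1])
    return p,d,cams.get_calibration(n)
def toworld(c,k):
    E=np.array(k['extrinsics']); return E[:3,:3].T@(np.array(c)-E[:3,3])
def cloud(d,k,m=None):
    v,u=np.nonzero((d>0)&(m if m is not None else True)); z=d[v,u]
    C=np.c_[(u-k['cx'])/k['fx']*z,(v-k['cy'])/k['fy']*z,z]
    E=np.array(k['extrinsics']); return (C-E[:3,3])@E[:3,:3]
def find(q,n,k):
    return [(np.round(toworld(r['centre'],k),3),round(r['confidence'],2)) for r in cams.mark_of(q,n)[:2]]
E
python3 - <<'E'
from h import *
print(bot.grip_depth, bot.read_state())
for n in ('top','side'):
    p,d,k=shot(n,n+'0.png')
    for q in ['tray','end_tab','side_fin','spout','bamboo_box','bay_blue','bay_yellow']+(['massager','scraper','jar','hourglass','brush'] if n=='top' else []):
        print(n,q,find(q,n,k))
E
```

```text
-0.0187 {'t': 0.0, 'joints': array([-1.55028294e+00,  1.81549882e-01,  1.60801091e+00, -1.76164055e-05,
        1.35377870e+00, -2.06285342e-01]), 'qd': array([-1.98229122e-03, -1.14469291e-05,  1.75739985e-04,  1.57920364e-03,
       -5.05344057e-04,  6.76362518e-04]), 'effort': array([-1.48331787e-04, -4.44871724e+01, -3.51332724e+01, -2.94391566e-04,
        9.18369245e-03, -1.20132111e-05]), 'tool_pos': array([ 0.12930245, -0.55970935,  0.23037777]), 'tool_rot': array([ 9.93576585e-01,  1.13158329e-01,  7.24487856e-05, -8.70450278e-04]), 'contact_force': array([0.56699149, 1.39433114, 0.46762405]), 'torque': array([ 0.00900482,  0.00876537, -0.03767207]), 'grasp_force': 0.0, 'opening': 0.08559454930238368}
top tray [(array([ 0.516, -0.102,  0.003]), 0.88), (array([ 0.431, -0.097,  0.038]), 0.54)]
top end_tab [(array([ 0.5  , -0.203,  0.046]), 0.91)]
top side_fin [(array([ 0.429, -0.099,  0.036]), 0.59)]
top spout [(array([ 0.518, -0.035,  0.006]), 0.73)]
top bamboo_box [(array([ 0.497,  0.309, -0.001]), 0.69)]
top bay_blue [(array([ 0.685, -0.234, -0.   ]), 0.74)]
top bay_yellow [(array([ 0.642,  0.442, -0.003]), 0.75), (array([0.668, 0.057, 0.003]), 0.62)]
top massager [(array([ 0.342, -0.452,  0.001]), 0.7), (array([ 0.372,  0.101, -0.002]), 0.47)]
top scraper [(array([0.37 , 0.1  , 0.001]), 0.79)]
top jar [(array([ 0.644,  0.443, -0.002]), 0.83)]
top hourglass [(array([0.715, 0.301, 0.001]), 0.85)]
top brush [(array([ 0.457, -0.474,  0.001]), 0.84)]
side tray [(array([ 0.512, -0.101,  0.002]), 0.72)]
side end_tab [(array([ 0.496, -0.203,  0.044]), 0.77), (array([ 0.488, -0.087,  0.007]), 0.66)]
side side_fin [(array([ 0.429, -0.095,  0.035]), 0.61)]
side spout [(array([ 0.515, -0.04 ,  0.001]), 0.6)]
side bamboo_box [(array([ 0.489,  0.311, -0.001]), 0.74), (array([ 0.494, -0.201,  0.043]), 0.32)]
side bay_blue [(array([ 0.683, -0.232,  0.002]), 0.84)]
side bay_yellow [(array([ 0.685, -0.233,  0.001]), 0.46)]
```

View pics/top0.png

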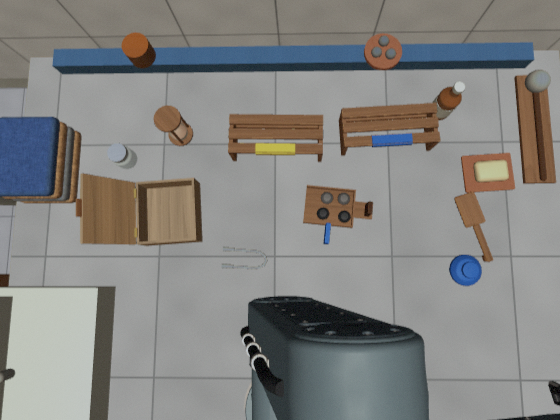

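View pics/side0.png

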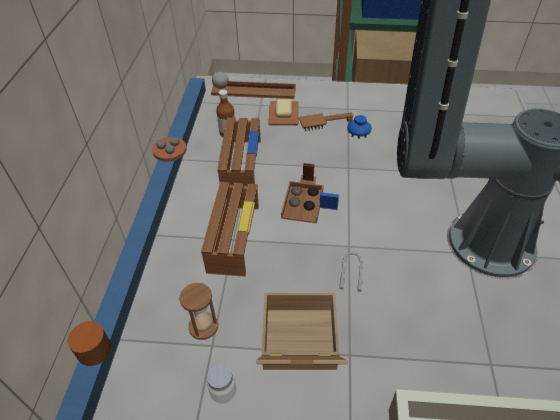

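Run:
```python
from h import *
p,d,k=shot('top'); W=cloud(d,k); Wd=W
def rect(q,z0,z1,rad,c):
    m=(W[:,2]>z0)&(W[:,2]<z1)&(np.hypot(W[:,0]-c[0],W[:,1]-c[1])<rad)
    P=W[m][:,:2].astype(np.float32); r=cv2.minAreaRect(P*1000); print(q,m.sum(),np.round(r[0],1),np.round(r[1],1),round(r[2],1), 'z',np.median(W[m][:,2]))
    return P
rect('box rim',.064,.076,.125,(.497,.309))
rect('box low',.03,.076,.125,(.497,.309))
rect('bay roof',.087,.1,.17,(.685,-.234))
rect('bay yellow roof',.087,.1,.17,(.668,.057))
rect('tab top',.056,.068,.04,(.5,-.203))
rect('fin top',.046,.056,.05,(.43,-.1))
rect('pan',.015,.03,.085,(.516,-.102))
# lid and anything tall between
m=(W[:,2]>.12)&(W[:,2]<.3)&(W[:,0]>.38)&(W[:,0]<.62)&(W[:,1]>.3)&(W[:,1]<.6)
print('lid',W[m].min(0),W[m].max(0))
for n in ('top','side'):
    p,d,k=shot(n)
    for q in ['bay_blue','end_tab','side_fin','tray','bamboo_box']: print(q,find(q,n,k))
```

```text
box rim 858 [490.7 316.4] [160.6 161.7] 4.1 z 0.06890649139980148
box low 1524 [490.6 316.4] [161.  161.7] 4.2 z 0.06615743312007577
bay roof 2900 [ 702.2 -228.3] [112.8 331.1] 5.7 z 0.08982786234860768
bay yellow roof 2536 [682.1  33.4] [237.9 104.5] 89.5 z 0.08972033307926608
tab top 63 [ 497.7 -205.3] [12.3 30.9] 84.0 z 0.061161058791089046
fin top 99 [435.5 -98.2] [11.9 51.7] 84.3 z 0.051093973821737595
pan 689 [ 504.4 -105.9] [129.1 109.8] 83.7 z 0.020465967555605723
lid [0.40139185 0.41051675 0.12001583] [0.61999126 0.59998889 0.21078942]
bay_blue [(array([ 0.486, -0.137,  0.003]), 0.27)]
end_tab [(array([ 0.503, -0.204,  0.048]), 0.95), (array([ 0.686, -0.234, -0.001]), 0.31)]
side_fin [(array([ 0.431, -0.098,  0.037]), 0.88), (array([ 0.685, -0.23 , -0.001]), 0.55)]
tray [(array([ 0.51 , -0.104,  0.003]), 0.81), (array([ 0.37 ,  0.101, -0.001]), 0.48)]
bamboo_box [(array([ 0.341, -0.452,  0.002]), 0.7), (array([ 0.495,  0.313, -0.002]), 0.63)]
bay_blue [(array([ 0.684, -0.231,  0.001]), 0.58), (array([ 0.493,  0.314, -0.002]), 0.28)]
end_tab [(array([ 0.495, -0.201,  0.044]), 0.79)]
side_fin [(array([ 0.431, -0.093,  0.038]), 0.67)]
tray [(array([ 0.512, -0.104,  0.008]), 0.6)]
bamboo_box [(array([ 0.492,  0.31 , -0.   ]), 0.63)]
```

```bash
cat > go.py <<'E'
# usage: go(x,y,z,heading_y_deg): prints shift/turn in present tool axes
from h import *
def go(x,y,z,hd=None):
    s=bot.read_state(); r=R.from_quat(s['tool_rot']); M=r.as_matrix()
    dp=M.T@(np.array([x,y,z])-s['tool_pos']); h=np.degrees(np.arctan2(M[1,1],M[0,1]))
    tilt=np.degrees(np.arccos(-M[2,2]))
    t=None if hd is None else -((hd-h+180)%360-180)
    print('t',s['t'],'pos',np.round(s['tool_pos'],4),'h',round(h,2),'tilt',round(tilt,2),'F',np.round(s['contact_force'],1),'T',np.round(s['torque'],2),'open',round(s['opening'],4),'gf',round(float(s['grasp_force']),1),'q',np.round(s['joints'],2))
    print('dp',np.round(dp,4),'turn',None if t is None else round(np.radians(t),4))
E
r='{"dp":[0.147,-0.087,0],"turn":0,"grip":-1}'
python3 -m creep '[{"dp":[0.147,-0.087,0],"turn":0,"grip":-1},{"dp":[0.147,-0.087,0],"turn":0,"grip":-1},{"dp":[0.147,-0.087,0],"turn":0,"grip":-1},{"dp":[0.147,-0.087,0],"turn":0,"grip":-1},{"dp":[0.147,-0.087,0],"turn":0,"grip":-1}]'
python3 -m creep '[{"dp":[0.147,-0.087,0],"turn":0,"grip":-1},{"dp":[0.147,-0.087,0],"turn":0,"grip":-1},{"dp":[0.147,-0.087,0],"turn":0,"grip":-1},{"dp":[0.147,-0.087,0],"turn":0,"grip":-1},{"dp":[0.147,-0.087,0],"turn":0,"grip":-1}]'
python3 -m creep '[{"dp":[0.147,-0.087,0],"turn":-0.6,"grip":-1},{"dp":[0.147,-0.087,0],"turn":-0.6,"grip":-1},{"dp":[0.147,-0.087,0],"turn":-0.6,"grip":-1},{"dp":[0.147,-0.087,0],"turn":-0.6,"grip":-1},{"dp":[0.147,-0.087,0],"turn":-0.6,"grip":-1}]'
python3 -m creep '[{"dp":[0,0,0],"turn":-0.63,"grip":-1},{"dp":[0,0,0],"turn":-0.63,"grip":-1},{"dp":[0,0,0],"turn":-0.63,"grip":-1},{"dp":[0,0,0],"turn":-0.63,"grip":-1},{"dp":[0,0,0],"turn":-0.63,"grip":-1}]'
python3 -c "from go import *; go(.4995,-.2055,.10,-6)"
```

```text
t: 2.12
tool_pos: [0.2568, -0.438, 0.2312]
tool_rot: [0.993, 0.115, 0.001, -0.001]
contact_force: [-0.4, -0.1, 0.4]
opening: 0.0853
grasp_force: 0.0
t: 2.53
tool_pos: [0.3802, -0.3204, 0.2315]
tool_rot: [0.993, 0.116, 0.001, -0.001]
contact_force: [-0.4, 0.7, 0.6]
opening: 0.0855
grasp_force: 0.0
t: 2.95
tool_pos: [0.5038, -0.2028, 0.2315]
tool_rot: [0.914, 0.407, 0.001, -0.0]
contact_force: [-0.8, -0.1, -0.3]
opening: 0.0851
grasp_force: 0.0
t: 3.37
tool_pos: [0.5002, -0.2075, 0.2313]
tool_rot: [0.746, 0.666, -0.0, 0.0]
contact_force: [0.1, -1.2, -0.9]
opening: 0.0856
grasp_force: 0.0
t 3.3667 pos [ 0.5002 -0.2075  0.2313] h -6.46 tilt 0.01 F [ 0.1 -1.2 -0.9] T [ 0.01 -0.02  0.01] open 0.0856 gf 0.0 q [-0.61  0.11  1.69 -0.    1.34 -0.5 ]
dp [ 0.0019 -0.0009  0.1313] turn -0.008
```

Run:
```python
from go import *
p,d,k=shot('wrist','w1.png')
for q in ['end_tab','tray','side_fin','spout']: print(q,find(q,'wrist',k))
W=cloud(d,k)
for c,z0,z1,rad in (((.5,-.205),.056,.068,.04),((.435,-.1),.046,.056,.05),((.51,-.106),.017,.025,.085)):
    m=(W[:,2]>z0)&(W[:,2]<z1)&(np.hypot(W[:,0]-c[0],W[:,1]-c[1])<rad)
    if m.sum()>10: print(m.sum(),cv2.minAreaRect((W[m][:,:2]*1000).astype(np.float32)))
```

```text
end_tab [(array([ 0.498, -0.204,  0.045]), 0.67), (array([ 0.685, -0.228,  0.002]), 0.21)]
tray [(array([ 0.506, -0.102,  0.004]), 0.92)]
side_fin [(array([ 0.425, -0.095,  0.038]), 0.69)]
spout []
539 ((496.7558898925781, -202.90509033203125), (11.55034351348877, 30.961219787597656), 84.28471374511719)
1051 ((432.9862976074219, -96.6373291015625), (12.230720520019531, 51.89698028564453), 84.39315032958984)
5840 ((491.0993957519531, -108.77642822265625), (117.21053314208984, 129.8251190185547), 84.44468688964844)
```

View pics/w1.png

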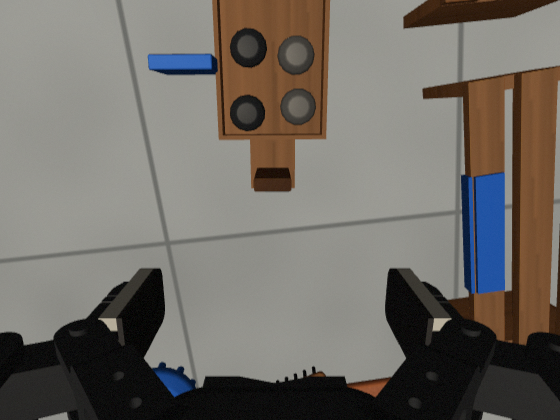

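```bash
python3 -m creep '[{"dp":[0.003,-0.003,0.04],"turn":-0.013,"grip":-1},{"dp":[0.003,-0.003,0.08],"turn":-0.013,"grip":-1},{"dp":[0.003,-0.003,0.12],"turn":-0.013,"grip":-1},{"dp":[0.003,-0.003,0.15],"turn":-0.013,"grip":-1},{"dp":[0.003,-0.003,0.17],"turn":-0.013,"grip":-1}]'
python3 -m creep '[{"dp":[0,0,0.015],"turn":0,"grip":-1},{"dp":[0,0,0.03],"turn":0,"grip":-1},{"dp":[0,0,0.033],"turn":0,"grip":-0.2},{"dp":[0,0,0.033],"turn":0,"grip":0.2},{"dp":[0,0,0.033],"turn":0,"grip":1}]' 60
python3 -m creep '[{"dp":[0,0,0],"turn":0,"grip":1},{"dp":[0,0,0],"turn":0,"grip":1},{"dp":[0,0,0],"turn":0,"grip":1},{"dp":[0,0,0],"turn":0,"grip":1}]' 100
python3 -c "from go import *; go(.4995,-.2055,.10,4)"
```

```text
t: 4.03
tool_pos: [0.4957, -0.2024, 0.0578]
tool_rot: [0.745, 0.668, -0.001, -0.002]
contact_force: [-0.2, -0.1, 0.4]
opening: 0.0854
grasp_force: 0.0
t: 4.45
tool_pos: [0.498, -0.2038, 0.0289]
tool_rot: [0.744, 0.668, 0.0, 0.0]
contact_force: [0.2, -0.4, -0.5]
opening: 0.0514
grasp_force: 0.0
t: 4.78
tool_pos: [0.4989, -0.2043, 0.0299]
tool_rot: [0.744, 0.669, 0.0, 0.001]
contact_force: [-0.6, -0.1, 6.9]
opening: 0.0304
grasp_force: 99.5
t 4.7833 pos [ 0.4989 -0.2043  0.0299] h -6.08 tilt 0.17 F [-0.6 -0.1  6.9] T [ 0.04  0.23 -0.05] open 0.0304 gf 99.5 q [-0.61  0.37  1.83 -0.    0.94 -0.5 ]
dp [-0.0012  0.0009 -0.0701] turn -0.1759
```

```bash
python3 -m creep '[{"dp":[0,0,-0.005],"turn":0,"grip":1},{"dp":[0,0,-0.012],"turn":0,"grip":1},{"dp":[0,0,-0.02],"turn":0,"grip":1},{"dp":[0,0,-0.028],"turn":0,"grip":1},{"dp":[0,0,-0.035],"turn":0,"grip":1}]' 100
python3 -m creep '[{"dp":[0,0,-0.01],"turn":0,"grip":1},{"dp":[0,0,-0.02],"turn":0,"grip":1},{"dp":[0,0,-0.03],"turn":0,"grip":1},{"dp":[0,0,-0.04],"turn":0,"grip":1},{"dp":[0,0,-0.04],"turn":0,"grip":1}]'
python3 - <<'E'
from go import *
p,d,k=shot('side','s1.png'); go(.5037,.126,.12,4)
for q in ['spout','side_fin','end_tab']: print(q,find(q,'side',k))
E
```

```text
t: 5.2
tool_pos: [0.4979, -0.2035, 0.0644]
tool_rot: [0.744, 0.669, 0.0, 0.0]
contact_force: [0.4, 0.1, -2.9]
opening: 0.0301
grasp_force: 99.0
t: 5.62
tool_pos: [0.4991, -0.2044, 0.1061]
tool_rot: [0.744, 0.669, 0.0, 0.002]
contact_force: [1.3, -0.3, -2.2]
opening: 0.0303
grasp_force: 99.1
t 5.6667 pos [ 0.4987 -0.2041  0.105 ] h -6.07 tilt 0.18 F [ 0.3 -1.3 -2.2] T [-0.28  0.02 -0.01] open 0.03 gf 99.1 q [-0.61  0.25  1.8   0.    1.09 -0.5 ]
dp [ 0.3288 -0.0299 -0.0156] turn -0.1758
spout [(array([ 0.518, -0.042,  0.082]), 0.87), (array([ 0.343, -0.453, -0.001]), 0.29)]
side_fin [(array([ 0.431, -0.094,  0.111]), 0.73)]
end_tab [(array([ 0.498, -0.201,  0.121]), 0.6), (array([ 0.482, -0.141,  0.083]), 0.53)]
```

View pics/s1.png

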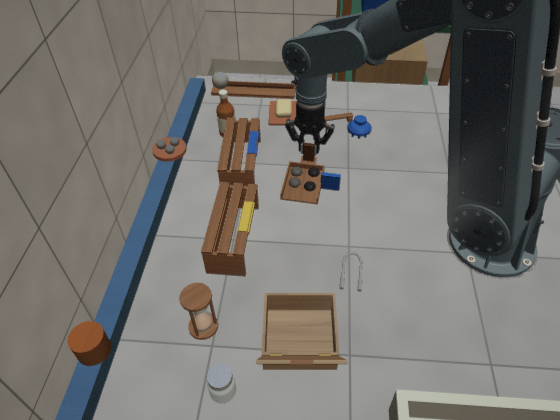

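```bash
python3 -m creep '[{"dp":[0.005,0,-0.005],"turn":0,"grip":1},{"dp":[0.015,-0.002,-0.01],"turn":0,"grip":1},{"dp":[0.030,-0.003,-0.015],"turn":0,"grip":1},{"dp":[0.050,-0.005,-0.02],"turn":0,"grip":1},{"dp":[0.075,-0.007,-0.02],"turn":0,"grip":1}]'
python3 -m creep '[{"dp":[0.025,-0.002,0],"turn":0,"grip":1},{"dp":[0.05,-0.004,0],"turn":0,"grip":1},{"dp":[0.075,-0.007,0],"turn":0,"grip":1},{"dp":[0.1,-0.009,0],"turn":0,"grip":1},{"dp":[0.125,-0.011,0],"turn":0,"grip":1}]'
python3 -m creep '[{"dp":[0.024,-0.002,0],"turn":0,"grip":1},{"dp":[0.046,-0.004,0],"turn":0,"grip":1},{"dp":[0.066,-0.006,0],"turn":0,"grip":1},{"dp":[0.084,-0.008,0],"turn":0,"grip":1},{"dp":[0.1,-0.009,0],"turn":0,"grip":1}]'
python3 -m creep '[{"dp":[0.012,-0.001,0],"turn":-0.02,"grip":1},{"dp":[0.02,-0.002,0],"turn":-0.06,"grip":1},{"dp":[0.024,-0.002,0],"turn":-0.11,"grip":1},{"dp":[0.026,-0.002,0],"turn":-0.15,"grip":1},{"dp":[0.027,-0.002,0],"turn":-0.176,"grip":1}]'
python3 - <<'E'
from go import *
p,d,k=shot('side'); go(.5037,.126,.106,4)
W=cloud(d,k)
m=(W[:,2]>.06)&(W[:,2]<.078)&(abs(W[:,0]-.49)<.09)&(W[:,1]>.2)&(W[:,1]<.25); print('front rim',W[m].min(0),W[m].max(0),np.percentile(W[m],[5,50,95],axis=0))
for q in ['spout','side_fin','bamboo_box','stone0','stone1']: print(q,find(q,'side',k))
E
```

```text
t: 6.23
tool_pos: [0.4992, -0.1277, 0.1245]
tool_rot: [0.744, 0.668, 0.0, 0.001]
contact_force: [0.3, 0.6, -3.2]
opening: 0.0304
grasp_force: 99.2
t: 6.65
tool_pos: [0.5003, -0.0006, 0.1235]
tool_rot: [0.743, 0.669, -0.0, -0.0]
contact_force: [0.9, 0.3, -2.7]
opening: 0.0304
grasp_force: 99.1
t: 7.07
tool_pos: [0.5016, 0.0998, 0.1234]
tool_rot: [0.743, 0.669, -0.0, -0.0]
contact_force: [0.5, -0.3, -2.8]
opening: 0.0303
grasp_force: 99.1
t: 7.48
tool_pos: [0.5032, 0.1252, 0.1233]
tool_rot: [0.68, 0.733, -0.0, -0.0]
contact_force: [-0.1, 0.7, -2.1]
opening: 0.0303
grasp_force: 99.1
t 7.5333 pos [0.5032 0.1251 0.1233] h 4.28 tilt 0.02 F [-0.5  0.1 -2.4] T [-0.25 -0.04 -0.03] open 0.0304 gf 99.1 q [ 0.01  0.18  1.84 -0.    1.12 -0.06]
dp [0.0009 0.0005 0.0173] turn 0.0048
front rim [0.41443848 0.23416625 0.06017101] [0.57265186 0.24997776 0.07323572] [[0.41685057 0.23560746 0.06202764]
 [0.43718429 0.24375195 0.06955105]
 [0.56993955 0.24975391 0.07266954]]
spout [(array([0.49 , 0.288, 0.097]), 0.73)]
side_fin [(array([0.418, 0.219, 0.131]), 0.95), (array([0.515, 0.233, 0.098]), 0.72)]
bamboo_box [(array([ 0.491,  0.313, -0.002]), 0.9)]
stone0 [(array([0.521, 0.19 , 0.1  ]), 0.65), (array([0.475, 0.187, 0.102]), 0.61)]
stone1 [(array([0.521, 0.19 , 0.1  ]), 0.65), (array([0.475, 0.187, 0.102]), 0.61)]
```

```bash
python3 -m creep '[{"dp":[0,0,0],"turn":0,"grip":1},{"dp":[0,0,0],"turn":0,"grip":1},{"dp":[0,0,0],"turn":0,"grip":1},{"dp":[0,0,0],"turn":0,"grip":1},{"dp":[0,0,0],"turn":0,"grip":1}]' 20
python3 - <<'E'
from go import *
p,d,k=shot('side'); go(.5037,.126,.106,4)
for q in ['spout','side_fin','end_tab']: print(q,find(q,'side',k))
E
```

```text
t: 8.2
tool_pos: [0.5035, 0.1247, 0.1233]
tool_rot: [0.682, 0.731, 0.0, 0.0]
contact_force: [-0.9, -0.8, -2.7]
opening: 0.0303
grasp_force: 99.1
t 8.25 pos [0.5035 0.1247 0.1233] h 4.01 tilt 0.0 F [-0.4 -0.3 -2.9] T [-0.21 -0.01 -0.01] open 0.0302 gf 99.1 q [ 0.01  0.18  1.84  0.    1.12 -0.06]
dp [0.0012 0.0003 0.0173] turn 0.0001
spout [(array([0.491, 0.29 , 0.096]), 0.89), (array([0.417, 0.217, 0.131]), 0.15)]
side_fin [(array([0.418, 0.218, 0.13 ]), 0.92), (array([ 0.493,  0.313, -0.   ]), 0.4)]
end_tab [(array([0.5  , 0.128, 0.134]), 0.9)]
```

```bash
python3 -m creep '[{"dp":[0,0,0.008],"turn":0,"grip":1},{"dp":[0,0,0.016],"turn":0,"grip":0.6}]' 20
python3 -m creep '[{"dp":[0,0,0],"turn":0,"grip":0.45}]' 20
python3 -m creep '[{"dp":[0,0,0],"turn":0,"grip":0.38}]' 20
python3 -m creep '[{"dp":[0,0,0],"turn":0,"grip":0.34}]' 20
python3 -c "from go import *; go(.5037,.126,.106,4)"
```

```text
t: 8.57
tool_pos: [0.5039, 0.1248, 0.1071]
tool_rot: [0.682, 0.731, 0.0, 0.0]
contact_force: [-0.2, -0.1, -2.9]
opening: 0.0303
grasp_force: 99.1
t: 8.65
tool_pos: [0.5019, 0.1247, 0.1051]
tool_rot: [0.682, 0.731, -0.001, -0.001]
contact_force: [-1.1, -1.3, -3.3]
opening: 0.0301
grasp_force: 99.1
t: 8.73
tool_pos: [0.5025, 0.1248, 0.1061]
tool_rot: [0.682, 0.731, -0.001, -0.001]
contact_force: [-0.8, -0.3, -2.9]
opening: 0.0306
grasp_force: 99.1
t: 8.82
tool_pos: [0.5033, 0.1248, 0.107]
tool_rot: [0.682, 0.731, -0.0, -0.0]
contact_force: [0.1, 0.6, -2.8]
opening: 0.0299
grasp_force: 99.1
t 8.8167 pos [0.5033 0.1248 0.107 ] h 4.01 tilt 0.04 F [ 0.1  0.6 -2.8] T [-0.28 -0.03  0.04] open 0.0299 gf 99.1 q [ 0.01  0.21  1.85  0.    1.08 -0.06]
dp [0.0012 0.0005 0.001 ] turn 0.0002
```

```bash
python3 -m creep '[{"dp":[0,0,0],"turn":0,"grip":0.31}]' 20 | egrep 'open|gras'
python3 -m creep '[{"dp":[0,0,0],"turn":0,"grip":0.30}]' 20| egrep 'open|gras'
python3 -m creep '[{"dp":[0,0,0],"turn":0,"grip":0.29}]' 20| egrep 'open|gras'
python3 -m creep '[{"dp":[0,0,0],"turn":0,"grip":0.28}]' 20| egrep 'open|gras'
python3 -m creep '[{"dp":[0,0,0],"turn":0,"grip":0.27}]' 20| egrep 'open|gras'
```

```text
opening: 0.0303
grasp_force: 99.1
opening: 0.0306
grasp_force: 99.1
opening: 0.0303
grasp_force: 83.3
opening: 0.031
grasp_force: 62.2
opening: 0.0315
grasp_force: 41.1
```

```bash
python3 -m creep '[{"dp":[0,0,0],"turn":0,"grip":0.265}]' 20
python3 -m creep '[{"dp":[0,0,0],"turn":0,"grip":0.261}]' 20
python3 - <<'E'
from go import *
p,d,k=shot('side'); go(.5037,.126,.106,4)
for q in ['spout','side_fin','end_tab']: print(q,find(q,'side',k))
E
```

```text
t: 9.32
tool_pos: [0.5035, 0.1248, 0.1074]
tool_rot: [0.682, 0.731, 0.0, 0.0]
contact_force: [-0.1, -0.3, -3.4]
opening: 0.0313
grasp_force: 30.5
t: 9.4
tool_pos: [0.5035, 0.1248, 0.1073]
tool_rot: [0.682, 0.731, 0.0, 0.0]
contact_force: [-0.8, 0.3, -3.9]
opening: 0.0318
grasp_force: 22.0
t 9.45 pos [0.5035 0.1247 0.1073] h 4.01 tilt 0.0 F [ 0.7 -0.4 -2.8] T [-0.19 -0.07 -0.07] open 0.0313 gf 22.0 q [ 0.01  0.21  1.85 -0.    1.08 -0.06]
dp [0.0012 0.0003 0.0013] turn 0.0002
spout [(array([0.492, 0.291, 0.079]), 0.94), (array([ 0.641,  0.444, -0.001]), 0.3)]
side_fin [(array([0.417, 0.22 , 0.115]), 0.6), (array([0.498, 0.225, 0.085]), 0.6)]
end_tab [(array([0.504, 0.129, 0.121]), 0.91)]
```

```bash
python3 -m creep '[{"dp":[0.002,0,-0.01],"turn":0,"grip":0.261},{"dp":[0.002,0,-0.02],"turn":0,"grip":0.261},{"dp":[0.002,0,-0.02],"turn":0,"grip":0.259}]' 20 | egrep 'conta|gras'
python3 -m creep '[{"dp":[0,0,0],"turn":0,"grip":0.2575},{"dp":[0,0,0],"turn":0,"grip":0.2575}]' 20| egrep 'conta|gras'
python3 - <<'E'
from go import *
p,d,k=shot('side'); go(.5037,.126,.106,4)
for q in ['spout','side_fin']: print(q,find(q,'side',k)[:1])
E
python3 -m creep '[{"dp":[0,0,0],"turn":0,"grip":0.256},{"dp":[0,0,0],"turn":0,"grip":0.256}]' 20| egrep 'conta|gras'
python3 - <<'E'
from go import *
p,d,k=shot('side'); go(.5037,.126,.106,4)
for q in ['spout','side_fin','end_tab']: print(q,find(q,'side',k)[:1])
E
```

```text
contact_force: [-0.3, -0.2, -1.0]
grasp_force: 17.5
contact_force: [0.3, -0.3, 0.1]
grasp_force: 14.6
t 10.0667 pos [0.504  0.1268 0.128 ] h 4.0 tilt 0.1 F [ 0.6 -0.6  0.4] T [ 0.13 -0.16 -0.08] open 0.0317 gf 14.6 q [ 0.02  0.18  1.84  0.    1.13 -0.05]
dp [-0.0008 -0.0004  0.022 ] turn -0.0001
spout [(array([0.492, 0.276, 0.068]), 0.57)]
side_fin [(array([0.42 , 0.218, 0.111]), 0.69)]
contact_force: [1.8, -0.8, -0.8]
grasp_force: 11.5
t 10.3833 pos [0.5033 0.1267 0.1272] h 4.0 tilt 0.01 F [ 0.6 -0.  -0.5] T [ 0.11 -0.2  -0.13] open 0.0321 gf 11.5 q [ 0.02  0.18  1.84  0.    1.13 -0.05]
dp [-0.0008  0.0003  0.0212] turn 0.0001
spout [(array([0.492, 0.277, 0.063]), 0.8)]
side_fin [(array([0.42 , 0.214, 0.114]), 0.83)]
end_tab [(array([0.5  , 0.128, 0.137]), 0.85)]
```

```bash
python3 -m creep '[{"dp":[0.007,0,-0.004],"turn":0,"grip":0.2575},{"dp":[0.014,0,-0.008],"turn":0,"grip":0.2575},{"dp":[0.021,0,-0.012],"turn":0,"grip":0.2575},{"dp":[0.028,0,-0.016],"turn":0,"grip":0.2575},{"dp":[0.036,0,-0.019],"turn":0,"grip":0.2575}]' 20 | egrep 'conta|gras'
python3 - <<'E'
from go import *
p,d,k=shot('side','s2.png'); go(.5037,.126,.106,4)
for q in ['spout','side_fin','end_tab','stone0']: print(q,find(q,'side',k))
E
python3 -m creep '[{"dp":[0.006,0,-0.004],"turn":0,"grip":0.2575},{"dp":[0.012,0,-0.008],"turn":0,"grip":0.2575},{"dp":[0.018,0,-0.012],"turn":0,"grip":0.2575},{"dp":[0.024,0,-0.015],"turn":0,"grip":0.2575},{"dp":[0.027,0,-0.017],"turn":0,"grip":0.2575}]' 20 | egrep 'conta|gras'
python3 - <<'E'
from go import *
p,d,k=shot('side','s3.png'); go(.5037,.126,.106,4)
for q in ['spout','side_fin','end_tab','stone0']: print(q,find(q,'side',k))
a=cv2.imread('pics/s2.png')[230:420,150:450]; b=cv2.imread('pics/s3.png')[230:420,150:450]
cv2.imwrite('pics/s23.png',cv2.resize(np.hstack([a,b]),None,fx=1.33,fy=1.33))
E
```

```text
contact_force: [-0.1, 0.1, -2.0]
grasp_force: 10.8
t 11.0 pos [0.5009 0.165  0.1474] h 4.07 tilt 0.08 F [-0.9  1.4 -1.8] T [0.04 0.05 0.02] open 0.0319 gf 10.7 q [0.09 0.17 1.8  0.   1.17 0.02]
dp [-0.0391  0.      0.0414] turn 0.0013
spout [(array([0.49 , 0.289, 0.049]), 0.56)]
side_fin [(array([0.419, 0.241, 0.107]), 0.62), (array([ 0.664,  0.064, -0.001]), 0.56)]
end_tab [(array([0.499, 0.161, 0.158]), 0.88)]
stone0 [(array([0.515, 0.241, 0.076]), 0.73), (array([0.473, 0.246, 0.076]), 0.55)]
contact_force: [0.5, -0.4, -1.5]
grasp_force: 10.6
t 11.6667 pos [0.4992 0.1908 0.1643] h 4.06 tilt 0.08 F [-0.1  0.  -1.6] T [-0.07 -0.06  0.02] open 0.0315 gf 10.6 q [0.14 0.16 1.77 0.   1.21 0.07]
dp [-0.065  -0.0002  0.0582] turn 0.001
spout [(array([0.491, 0.304, 0.054]), 0.6)]
side_fin [(array([0.414, 0.26 , 0.117]), 0.55)]
end_tab [(array([0.499, 0.188, 0.176]), 0.94)]
stone0 [(array([0.515, 0.31 , 0.041]), 0.69), (array([0.437, 0.36 , 0.028]), 0.64)]
```

View pics/s23.png

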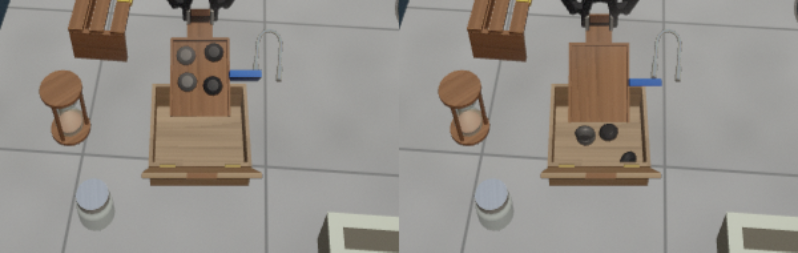

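```bash
python3 -m creep '[{"dp":[0,0,0],"turn":0,"grip":0.27},{"dp":[0,0,-0.02],"turn":0,"grip":0.27},{"dp":[0,0,-0.04],"turn":0,"grip":0.27},{"dp":[0,0,-0.07],"turn":0,"grip":0.27},{"dp":[0,0,-0.095],"turn":0,"grip":0.27}]' 40 | egrep 'conta|gras|pos'
python3 -m creep '[{"dp":[-0.02,0,0],"turn":0,"grip":0.27},{"dp":[-0.05,0,0],"turn":0,"grip":0.27},{"dp":[-0.08,0,0],"turn":0,"grip":0.27},{"dp":[-0.11,0,0],"turn":0,"grip":0.27},{"dp":[-0.14,0,0],"turn":0,"grip":0.27}]' | egrep 'conta|gras|pos'
python3 -m creep '[{"dp":[-0.03,0,0],"turn":0,"grip":0.27},{"dp":[-0.06,0,0],"turn":0,"grip":0.27},{"dp":[-0.09,0,0],"turn":0,"grip":0.27},{"dp":[-0.12,0,0],"turn":0,"grip":0.27},{"dp":[-0.15,0,0],"turn":0,"grip":0.27}]' | egrep 'conta|gras|pos'
python3 - <<'E'
from go import *
for n in('side','top'):
    p,d,k=shot(n,n+'4.png')
    for q in ['spout','side_fin','end_tab','stone0']: print(q,find(q,n,k))
    print([ (x['confidence'],x['mask'].sum()) for x in cams.trace('stone0',n)], [ (x['confidence'],x['mask'].sum()) for x in cams.trace('stone1',n)])
go(.505,-.148,.2,4.5)
a=cv2.imread('pics/side4.png')[130:420,150:450]; b=cv2.imread('pics/top4.png')[80:370,70:370]
cv2.imwrite('pics/st4.png',cv2.resize(np.hstack([a,b]),None,fx=1.33,fy=1.33))
p,d,k=shot('top');W=cloud(d,k)
m=(W[:,2]>.083)&(W[:,2]<.1)&(W[:,0]>.6)&(W[:,0]<.78)&(W[:,1]>-.37)&(W[:,1]<-.1)
print(m.sum(),cv2.minAreaRect((W[m][:,:2]*1000).astype(np.float32)))
E
```

```text
tool_pos: [0.4987, 0.1893, 0.2593]
contact_force: [-0.1, 0.1, -1.2]
grasp_force: 22.1
tool_pos: [0.5085, 0.0485, 0.2582]
contact_force: [0.7, -0.3, -1.4]
grasp_force: 22.1
tool_pos: [0.5189, -0.1014, 0.2582]
contact_force: [1.3, -0.5, -1.3]
grasp_force: 22.1
spout [(array([0.51 , 0.011, 0.149]), 0.88)]
side_fin [(array([ 0.436, -0.031,  0.211]), 0.7)]
end_tab [(array([ 0.519, -0.101,  0.27 ]), 0.77)]
stone0 [(array([0.47 , 0.303, 0.01 ]), 0.62), (array([0.509, 0.294, 0.007]), 0.52)]
[(0.55, np.int64(131)), (0.49, np.int64(2610)), (0.47, np.int64(170)), (0.45, np.int64(129))] [(0.55, np.int64(131)), (0.49, np.int64(2610)), (0.47, np.int64(170)), (0.45, np.int64(129))]
spout [(array([0.515, 0.013, 0.148]), 0.8), (array([0.514, 0.299, 0.006]), 0.5)]
side_fin [(array([ 0.433, -0.031,  0.212]), 0.66), (array([ 0.719,  0.298, -0.   ]), 0.5)]
end_tab [(array([ 0.518, -0.101,  0.272]), 0.93)]
stone0 [(array([0.435, 0.374, 0.017]), 0.66), (array([0.513, 0.296, 0.005]), 0.43)]
[(0.57, np.int64(97)), (0.45, np.int64(122))] [(0.57, np.int64(97)), (0.45, np.int64(122))]
t 13.8167 pos [ 0.5192 -0.0992  0.2583] h 4.06 tilt 0.01 F [-0.2  0.6 -1.9] T [-0.01 -0.05 -0.01] open 0.0317 gf 22.0 q [-0.41  0.05  1.69 -0.    1.4  -0.48]
dp [-0.0476 -0.0177  0.0583] turn -0.0077
1214 ((705.9757080078125, -285.1591796875), (105.60484313964844, 174.5102996826172), 2.8458292484283447)
```

View pics/st4.png

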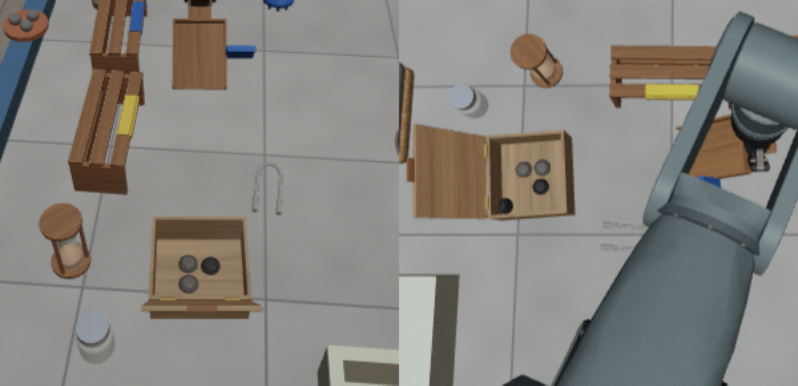

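```bash
python3 -m creep '[{"dp":[-0.02,-0.003,0.02],"turn":0,"grip":0.27},{"dp":[-0.045,-0.008,0.05],"turn":0,"grip":0.27},{"dp":[-0.07,-0.012,0.08],"turn":0,"grip":0.27},{"dp":[-0.085,-0.015,0.105],"turn":0,"grip":0.27},{"dp":[-0.09,-0.015,0.125],"turn":0,"grip":0.27}]' | egrep 'conta|gras|pos'
python3 -m creep '[{"dp":[0,0,0.005],"turn":0,"grip":0.27},{"dp":[-0.002,0,0.015],"turn":0,"grip":0.27},{"dp":[-0.008,0,0.025],"turn":0,"grip":0.27},{"dp":[-0.015,0,0.035],"turn":0,"grip":0.27},{"dp":[-0.021,0,0.045],"turn":0,"grip":0.27}]' | egrep 'conta|gras|pos'
python3 - <<'E'
from go import *
p,d,k=shot('side')
for q in ['spout','side_fin','end_tab']: print(q,find(q,'side',k))
go(.505,-.148,.2,4.5)
E
```

```text
tool_pos: [0.5094, -0.1924, 0.1312]
contact_force: [0.1, -0.0, -0.2]
grasp_force: 22.1
tool_pos: [0.5137, -0.2129, 0.0894]
contact_force: [0.8, -2.5, 2.6]
grasp_force: 23.2
spout [(array([ 0.503, -0.08 ,  0.006]), 0.77)]
side_fin [(array([ 0.429, -0.133,  0.057]), 0.82)]
end_tab [(array([ 0.51 , -0.216,  0.1  ]), 0.91)]
t 14.9 pos [ 0.5117 -0.2112  0.0879] h 3.99 tilt 0.08 F [-0.2  0.3 -0.6] T [-0.07 -0.05 -0.04] open 0.0315 gf 22.7 q [-0.61  0.31  1.77  0.    1.07 -0.68]
dp [ 0.0636 -0.0024 -0.1121] turn -0.0089
```

```bash
python3 -m creep '[{"dp":[-0.007,0,0.012],"turn":0,"grip":0.27},{"dp":[-0.014,0,0.024],"turn":0,"grip":0.27},{"dp":[-0.02,0,0.036],"turn":0,"grip":0.27},{"dp":[-0.025,0,0.046],"turn":0,"grip":0.27},{"dp":[-0.029,0,0.054],"turn":0,"grip":0.27}]' | egrep 'conta|gras|pos'
python3 -m creep '[{"dp":[0,0,0.001],"turn":0,"grip":0.27},{"dp":[0,0,0.002],"turn":0,"grip":0.27}]' | egrep 'conta|gras|pos'
python3 - <<'E'
from go import *
p,d,k=shot('side')
for q in ['spout','side_fin','end_tab']: print(q,find(q,'side',k))
go(.505,-.148,.2,4.5)
E
```

```text
tool_pos: [0.5134, -0.2402, 0.0326]
contact_force: [-1.1, 1.0, -0.3]
grasp_force: 23.1
tool_pos: [0.5135, -0.2403, 0.0314]
contact_force: [-0.0, 0.2, 0.4]
grasp_force: 23.1
spout [(array([ 0.502, -0.077,  0.004]), 0.87), (array([ 0.51 , -0.238,  0.044]), 0.42)]
side_fin [(array([ 0.427, -0.149,  0.036]), 0.95)]
end_tab [(array([ 0.508, -0.239,  0.046]), 0.97)]
t 15.6833 pos [ 0.5141 -0.2402  0.0325] h 4.03 tilt 0.01 F [-0.6 -0.4 -0.7] T [-0.1  -0.05  0.02] open 0.0317 gf 22.9 q [-0.65  0.42  1.75 -0.    0.97 -0.72]
dp [ 0.0925 -0.0026 -0.1675] turn -0.0081
```

```bash
python3 -m creep '[{"dp":[0,0,0.0015],"turn":0,"grip":0.26},{"dp":[0,0,0.0015],"turn":0,"grip":0.24},{"dp":[0,0,0.0015],"turn":0,"grip":0.2},{"dp":[0,0,0.0015],"turn":0,"grip":-0.3},{"dp":[0,0,0.0015],"turn":0,"grip":-1}]' 20| egrep 'conta|gras|pos'
python3 -m creep '[{"dp":[0,0,0],"turn":0,"grip":-1},{"dp":[0,0,0],"turn":0,"grip":-1},{"dp":[0,0,-0.02],"turn":0,"grip":-1},{"dp":[0,0,-0.05],"turn":0,"grip":-1},{"dp":[0,0,-0.08],"turn":0,"grip":-1}]' 60| egrep 'conta|open|pos'
python3 -m creep '[{"dp":[0,0,-0.03],"turn":-0.12,"grip":-1},{"dp":[0,0.02,-0.06],"turn":-0.24,"grip":-1},{"dp":[0,0.04,-0.09],"turn":-0.36,"grip":-1},{"dp":[0,0.05,-0.1],"turn":-0.48,"grip":-1},{"dp":[0,0.05,-0.1],"turn":-0.6,"grip":-1}]' | egrep 'conta|open|pos'
python3 -m creep '[{"dp":[0,0,0],"turn":-0.6,"grip":-1},{"dp":[0,0,0],"turn":-0.6,"grip":-1},{"dp":[0,0,0],"turn":-0.6,"grip":-1},{"dp":[0,0,0],"turn":-0.6,"grip":-1},{"dp":[0,0,0],"turn":-0.6,"grip":-1}]' | egrep 'conta|open|pos'
python3 -m creep '[{"dp":[0,0,0],"turn":-0.37,"grip":-1},{"dp":[0,0,0],"turn":-0.37,"grip":-1},{"dp":[0,0,0],"turn":-0.37,"grip":-1},{"dp":[0,0,0],"turn":-0.37,"grip":-1}]' | egrep 'conta|open|pos'
python3 - <<'E'
from go import *
for n in ('top','side','wrist'):
    p,d,k=shot(n,n+'5.png')
    for q in ['spout','side_fin','end_tab','tray','bay_blue']: print(n,q,find(q,n,k)[:1])
    W=cloud(d,k)
    for c,z0,z1,rad in (((.511,-.239),.056,.068,.04),((.432,-.149),.046,.058,.06)):
        m=(W[:,2]>z0)&(W[:,2]<z1)&(np.hypot(W[:,0]-c[0],W[:,1]-c[1])<rad)
        if m.sum()>10: print(m.sum(),cv2.minAreaRect((W[m][:,:2]*1000).astype(np.float32)))
go(.432,-.149,.2,94)
E
```

```text
tool_pos: [0.5142, -0.2405, 0.031]
contact_force: [0.3, -0.7, 0.2]
grasp_force: 0.0
tool_pos: [0.5131, -0.2397, 0.1106]
contact_force: [0.2, -0.5, 0.3]
opening: 0.0853
tool_pos: [0.5676, -0.238, 0.2157]
contact_force: [-1.0, -0.4, -0.2]
opening: 0.0855
tool_pos: [0.5638, -0.2368, 0.2107]
contact_force: [0.4, -0.0, -0.2]
opening: 0.0855
tool_pos: [0.5638, -0.2369, 0.2107]
contact_force: [-0.3, 0.8, -0.7]
opening: 0.0854
top spout [(array([ 0.505, -0.076,  0.006]), 0.9)]
top side_fin [(array([ 0.457, -0.477, -0.001]), 0.24)]
top end_tab []
top tray [(array([ 0.51 , -0.142,  0.003]), 0.8)]
top bay_blue [(array([ 0.686, -0.233,  0.001]), 0.87)]
side spout [(array([ 0.501, -0.079,  0.003]), 0.8)]
side side_fin [(array([ 0.428, -0.148,  0.038]), 0.77)]
side end_tab [(array([ 0.511, -0.24 ,  0.046]), 0.76)]
side tray [(array([ 0.511, -0.142,  0.006]), 0.7)]
side bay_blue [(array([ 0.684, -0.231,  0.004]), 0.69)]
45 ((511.2690734863281, -239.0025634765625), (29.551532745361328, 15.280693054199219), 7.827600002288818)
83 ((432.1431579589844, -144.9305419921875), (51.04058074951172, 16.492435455322266), 1.2891836166381836)
wrist spout [(array([ 0.503, -0.072,  0.004]), 0.97)]
wrist side_fin []
wrist end_tab [(array([ 0.515, -0.241,  0.045]), 0.84)]
wrist tray [(array([ 0.506, -0.142,  0.003]), 0.74)]
wrist bay_blue [(array([ 0.685, -0.226,  0.005]), 0.9)]
671 ((512.2789306640625, -240.950927734375), (31.735206604003906, 11.70531177520752), 3.5747272968292236)
1200 ((435.0557556152344, -146.3201446533203), (45.99406051635742, 12.407801628112793), 3.6259424686431885)
t 18.5833 pos [ 0.5639 -0.2369  0.2108] h 93.96 tilt 0.0 F [ 0.3 -0.4 -0.4] T [ 0.03  0.03 -0.01] open 0.0856 gf 0.0 q [-0.59  0.28  1.53 -0.    1.33 -2.23]
dp [0.1255 0.0968 0.0108] turn -0.0007
```

View pics/top5.png

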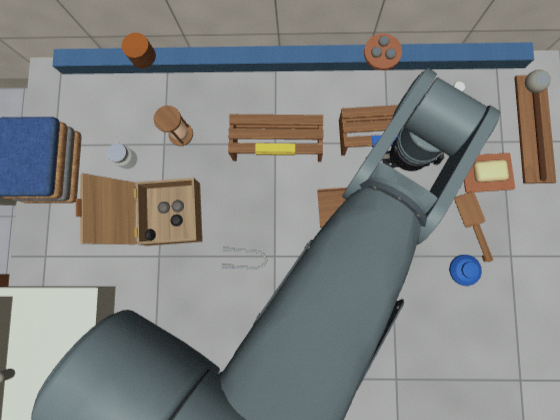

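Run:
```python
from go import *
for n in ('side','wrist'):
    p,d,k=shot(n); W=cloud(d,k)
    m=(W[:,2]>.089)&(W[:,2]<.098)&(W[:,0]>.63)&(W[:,0]<.79)&(W[:,1]>-.375)&(W[:,1]<-.12)
    Q=W[m]; print(n,m.sum(),Q.min(0),Q.max(0),cv2.minAreaRect((Q[:,:2]*1000).astype(np.float32)))
    # front edge of roof: min x per y-bin
    b=np.arange(-.36,-.13,.01); e=[(y+.005,Q[(Q[:,1]>y)&(Q[:,1]<y+.01),0].min()) for y in b if ((Q[:,1]>y)&(Q[:,1]<y+.01)).sum()>5]
    e=np.array(e); f=np.polyfit(e[:,0],e[:,1],1); print(np.round(e,4).tolist()); print('slope deg',np.degrees(np.arctan(f[0])),'edge x at y=-.232',np.polyval(f,-.232))
```

```text
side 1125 [ 0.64789205 -0.37464516  0.08900208] [ 0.7776779  -0.13100808  0.09777948] ((708.9170532226562, -255.61907958984375), (118.91875457763672, 247.8697052001953), 4.384875297546387)
[[-0.355, 0.6601], [-0.345, 0.6592], [-0.335, 0.6575], [-0.325, 0.6567], [-0.315, 0.6553], [-0.305, 0.6539], [-0.295, 0.6524], [-0.285, 0.6516], [-0.275, 0.6535], [-0.265, 0.6518], [-0.255, 0.6507], [-0.245, 0.6493], [-0.235, 0.6485], [-0.225, 0.6494], [-0.215, 0.6485], [-0.205, 0.6479], [-0.195, 0.6517], [-0.185, 0.6505], [-0.175, 0.6494], [-0.165, 0.6484], [-0.155, 0.6495], [-0.145, 0.6482], [-0.135, 0.648]]
slope deg -2.737114514818587 edge x at y=-.232 0.6512100647158541
wrist 12547 [ 0.64628715 -0.37346461  0.0890002 ] [ 0.73754083 -0.13604224  0.09542803] ((691.2144165039062, -253.8134765625), (84.98104095458984, 234.47866821289062), 3.713287830352783)
[[-0.335, 0.6938], [-0.325, 0.6684], [-0.315, 0.6549], [-0.305, 0.652], [-0.295, 0.6512], [-0.285, 0.6509], [-0.275, 0.6502], [-0.265, 0.65], [-0.255, 0.6494], [-0.245, 0.6485], [-0.235, 0.6484], [-0.225, 0.6476], [-0.215, 0.6471], [-0.205, 0.6473], [-0.195, 0.6484], [-0.185, 0.6481], [-0.175, 0.6477], [-0.165, 0.6472], [-0.155, 0.6468], [-0.145, 0.6463], [-0.135, 0.6558]]
slope deg -5.4452033074319806 edge x at y=-.232 0.6520987370930517
```

View pics/wrist5.png

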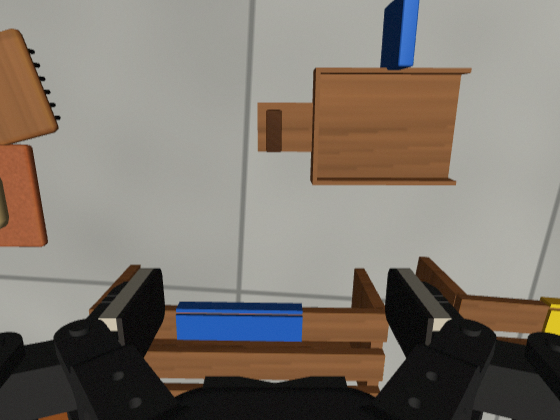

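```bash
python3 -m creep '[{"dp":[0.033,0.025,0],"turn":0.006,"grip":-1},{"dp":[0.065,0.05,0],"turn":0.006,"grip":-1},{"dp":[0.098,0.075,0],"turn":0.006,"grip":-1},{"dp":[0.131,0.1,0.02],"turn":0.006,"grip":-1},{"dp":[0.131,0.1,0.05],"turn":0.006,"grip":-1}]' | egrep 'conta|open|pos'
python3 -m creep '[{"dp":[0,0,0.035],"turn":0,"grip":-1},{"dp":[0,0,0.065],"turn":0,"grip":-1},{"dp":[0,0,0.085],"turn":0,"grip":-1},{"dp":[0,0,0.09],"turn":0,"grip":-1}]' | egrep 'conta|open|pos'
python3 - <<'E'
from go import *
p,d,k=shot('wrist'); W=cloud(d,k)
m=(W[:,2]>.046)&(W[:,2]<.058)&(np.hypot(W[:,0]-.432,W[:,1]+.146)<.06)
print(m.sum(), m.sum()>20 and cv2.minAreaRect((W[m][:,:2]*1000).astype(np.float32)))
for n in('side','wrist'):
  if n=='side':p,d,k=shot(n)
  print(find('side_fin',n,k)[:1])
go(.4262,-.1462,.018,93.6)
E
```

```text
tool_pos: [0.4244, -0.1441, 0.1631]
contact_force: [1.8, -1.5, -0.6]
opening: 0.0855
tool_pos: [0.4239, -0.1446, 0.0677]
contact_force: [-0.6, 0.2, 0.6]
opening: 0.0852
2702 ((432.4702453613281, -146.71749877929688), (52.285457611083984, 11.952552795410156), 3.8112990856170654)
[(array([ 0.431, -0.145,  0.037]), 0.88)]
[(array([0.474, 0.743, 0.855]), 0.83)]
t 19.6333 pos [ 0.4273 -0.1469  0.0721] h 93.62 tilt 0.11 F [ 0.5 -0.6  0.4] T [ 0.01 -0.09  0.05] open 0.0851 gf 0.0 q [-0.59  0.13  2.03  0.    0.98 -2.23]
dp [0.0012 0.0008 0.0541] turn 0.0004
```

```bash
python3 -m creep '[{"dp":[0,0,0.025],"turn":0,"grip":-1},{"dp":[0,0,0.045],"turn":0,"grip":-1},{"dp":[0,0,0.053],"turn":0,"grip":-0.5},{"dp":[0,0,0.053],"turn":0,"grip":0.2},{"dp":[0,0,0.053],"turn":0,"grip":1}]' 60 | egrep 'conta|open|pos|gras'
python3 -m creep '[{"dp":[0,0,0],"turn":0,"grip":1},{"dp":[0,0,0],"turn":0,"grip":1},{"dp":[0,0,0],"turn":0,"grip":1},{"dp":[0,0,0],"turn":0,"grip":1},{"dp":[0,0,0],"turn":0,"grip":1}]' 60 | egrep 'conta|open|pos|gras'
python3 -c "from go import *; go(.604,-.2366,.02,94)"
```

```text
tool_pos: [0.427, -0.1466, 0.0187]
contact_force: [-0.1, -0.9, 1.0]
opening: 0.0511
grasp_force: 0.0
tool_pos: [0.4272, -0.1468, 0.019]
contact_force: [-0.5, 0.2, 6.4]
opening: 0.011
grasp_force: 58.8
t 20.4667 pos [ 0.4272 -0.1468  0.019 ] h 93.64 tilt 0.12 F [-0.5  0.2  6.4] T [0.14 0.1  0.09] open 0.011 gf 58.8 q [-0.59  0.24  2.05 -0.    0.85 -2.23]
dp [-0.1708 -0.1009 -0.0006] turn -0.0063
```

```bash
python3 -m creep '[{"dp":[0,0,-0.002],"turn":-0.006,"grip":1},{"dp":[0,-0.01,-0.002],"turn":-0.006,"grip":1},{"dp":[0,-0.03,-0.002],"turn":-0.006,"grip":1},{"dp":[0,-0.05,-0.002],"turn":-0.006,"grip":1},{"dp":[0,-0.07,-0.002],"turn":-0.006,"grip":1}]' | egrep 'conta|open|pos|gras'
python3 -m creep '[{"dp":[0,-0.016,0],"turn":0,"grip":1},{"dp":[0,-0.026,0],"turn":0,"grip":1},{"dp":[-0.01,-0.03,0],"turn":0,"grip":1},{"dp":[-0.025,-0.031,0],"turn":0,"grip":1},{"dp":[-0.04,-0.031,0],"turn":0,"grip":1}]' | egrep 'conta|open|pos|gras'
python3 - <<'E'
from go import *
p,d,k=shot('side','s6.png')
for q in ['spout','side_fin','end_tab','tray','bay_blue']: print(q,find(q,'side',k))
p,d,k=shot('top')
for q in ['spout','tray','bay_blue']: print(q,find(q,'top',k))
go(.604,-.2366,.02,94)
cv2.imwrite('pics/s6c.png',cv2.resize(cv2.imread('pics/s6.png')[70:270,180:400],None,fx=2.7,fy=2.7))
E
```

```text
tool_pos: [0.4307, -0.2173, 0.0198]
contact_force: [0.1, 0.1, -1.2]
opening: 0.0112
grasp_force: 58.4
tool_pos: [0.4728, -0.2449, 0.0196]
contact_force: [-0.0, -0.1, -0.9]
opening: 0.0109
grasp_force: 58.5
spout [(array([ 0.549, -0.178,  0.003]), 0.77)]
side_fin [(array([ 0.472, -0.248,  0.036]), 0.7), (array([ 0.661,  0.063, -0.003]), 0.26)]
end_tab [(array([ 0.558, -0.336,  0.042]), 0.67)]
tray [(array([ 0.556, -0.24 ,  0.004]), 0.9)]
bay_blue [(array([ 0.687, -0.232,  0.001]), 0.81)]
spout [(array([ 0.55 , -0.171,  0.006]), 0.59)]
tray [(array([ 0.558, -0.238,  0.005]), 0.85), (array([0.477, 0.3  , 0.006]), 0.28)]
bay_blue [(array([ 0.687, -0.233, -0.001]), 0.71)]
t 21.8 pos [ 0.4722 -0.2441  0.0197] h 93.95 tilt 0.04 F [ 0.8 -0.4 -2.8] T [ 0.06  0.08 -0.02] open 0.011 gf 58.5 q [-0.7   0.38  1.85 -0.    0.92 -2.34]
dp [-0.132  -0.0016 -0.0004] turn -0.0009
```

View pics/s6c.png

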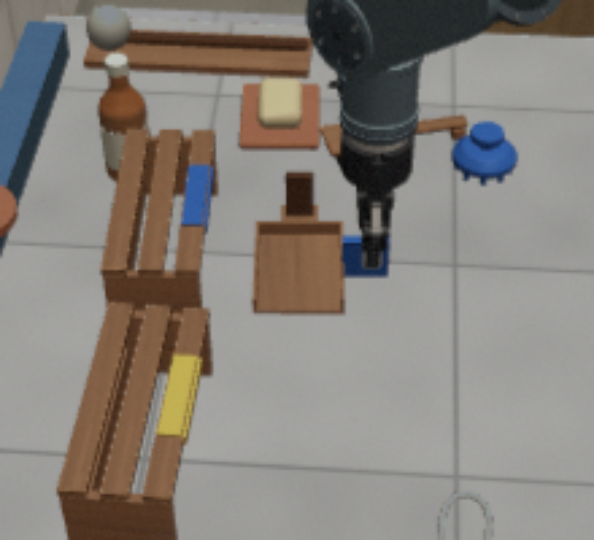

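```bash
python3 -m creep '[{"dp":[-0.015,0,0],"turn":0,"grip":1},{"dp":[-0.035,-0.001,0],"turn":0,"grip":1},{"dp":[-0.06,-0.001,0],"turn":0,"grip":1},{"dp":[-0.085,-0.001,0],"turn":0,"grip":1},{"dp":[-0.105,-0.001,0],"turn":0,"grip":1}]' | egrep 'conta|open|pos|gras'
python3 -m creep '[{"dp":[-0.008,0,0],"turn":0,"grip":1},{"dp":[-0.012,0,0],"turn":0,"grip":1},{"dp":[-0.016,0,0],"turn":0,"grip":1}]' | egrep 'conta|open|pos|gras'
python3 - <<'E'
from go import *
for n in('side','top','wrist'):
    p,d,k=shot(n,n+'7.png')
    for q in ['side_fin','bay_blue','tray']: print(n,q,find(q,n,k)[:1])
    W=cloud(d,k); m=(W[:,2]>.045)&(W[:,2]<.058)&(W[:,0]>.56)&(W[:,0]<.645)&(abs(W[:,1]+.24)<.03)
    print('fin',m.sum(), np.percentile(W[m],[1,50,99],axis=0).round(4).tolist() if m.sum() else '')
    m=(W[:,2]>.084)&(W[:,2]<.1)&(W[:,0]>.62)&(W[:,0]<.68)&(abs(W[:,1]+.235)<.08)
    print('roof front',m.sum(), np.percentile(W[m][:,0],[1,5]).round(4) if m.sum() else '')
go(.604,-.2366,.02,94)
E
```

```text
tool_pos: [0.5789, -0.2379, 0.02]
contact_force: [0.2, -0.4, -1.1]
opening: 0.0111
grasp_force: 58.5
tool_pos: [0.5928, -0.2366, 0.0193]
contact_force: [-1.1, 0.5, -0.3]
opening: 0.0109
grasp_force: 58.8
side side_fin [(array([ 0.595, -0.235,  0.036]), 0.88)]
side bay_blue [(array([ 0.687, -0.23 , -0.001]), 0.6)]
side tray [(array([ 0.676, -0.229,  0.003]), 0.69)]
fin 46 [[0.5724, -0.2465, 0.0458], [0.6088, -0.2318, 0.0505], [0.6236, -0.2115, 0.0576]]
roof front 347 [0.6484 0.6496]
top side_fin [(array([0.671, 0.058, 0.004]), 0.74)]
top bay_blue [(array([ 0.685, -0.233,  0.003]), 0.78)]
top tray [(array([ 0.675, -0.231,  0.004]), 0.71)]
fin 0 
roof front 215 [0.6501 0.6509]
wrist side_fin [(array([ 0.593, -0.233,  0.04 ]), 0.73)]
wrist bay_blue [(array([ 0.591, -0.232,  0.038]), 0.36)]
wrist tray []
fin 5965 [[0.5722, -0.2537, 0.0454], [0.5869, -0.2368, 0.0529], [0.6156, -0.221, 0.0578]]
roof front 0 
t 23.0667 pos [ 0.5934 -0.2369  0.0198] h 93.95 tilt 0.0 F [ 0.4  0.4 -1.8] T [ 0.04  0.12 -0.01] open 0.0112 gf 58.6 q [-0.57  0.57  1.56  0.    1.02 -2.21]
dp [-0.0106 -0.0004 -0.0002] turn -0.0008
```

View pics/wrist7.png

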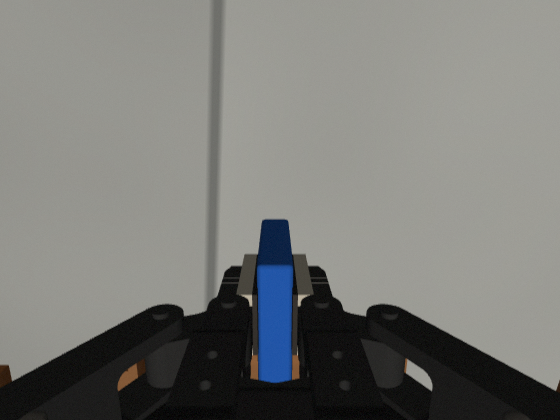

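```bash
python3 -m creep '[{"dp":[-0.004,0,0],"turn":0,"grip":1},{"dp":[-0.007,0,0],"turn":0,"grip":1},{"dp":[-0.009,0,0],"turn":0,"grip":1}]' | egrep 'conta|pos|gras'
python3 -m creep '[{"dp":[-0.0015,0,0],"turn":0,"grip":1},{"dp":[-0.0025,0,0],"turn":0,"grip":1},{"dp":[-0.003,0,0],"turn":0,"grip":1}]' | egrep 'conta|pos|gras'
python3 - <<'E'
from go import *
for n in('side','top','wrist'):
    p,d,k=shot(n)
    for q in ['side_fin','bay_blue','tray']: print(n,q,find(q,n,k)[:1])
    W=cloud(d,k); m=(W[:,2]>.049)&(W[:,2]<.054)&(W[:,0]>.56)&(W[:,0]<.645)&(abs(W[:,1]+.237)<.006)
    print('fin',m.sum(), np.percentile(W[m],[1,50,99],axis=0).round(4).tolist() if m.sum() else '')
go(.604,-.2366,.02,94)
E
```

```text
tool_pos: [0.6031, -0.2362, 0.0199]
contact_force: [0.5, -0.2, -1.7]
grasp_force: 58.5
tool_pos: [0.6057, -0.2359, 0.0197]
contact_force: [-0.4, -0.1, -1.4]
grasp_force: 58.5
side side_fin [(array([ 0.61 , -0.237,  0.035]), 0.73)]
side bay_blue [(array([ 0.685, -0.231, -0.001]), 0.63)]
side tray [(array([ 0.687, -0.226,  0.001]), 0.97)]
fin 17 [[0.5853, -0.2416, 0.0501], [0.6232, -0.2348, 0.0521], [0.6357, -0.231, 0.0538]]
top side_fin [(array([0.667, 0.062, 0.004]), 0.58)]
top bay_blue [(array([ 0.687, -0.232,  0.001]), 0.63)]
top tray [(array([ 0.689, -0.233,  0.001]), 0.64)]
fin 0 
wrist side_fin [(array([ 0.604, -0.234,  0.039]), 0.6)]
wrist bay_blue []
wrist tray []
fin 3712 [[0.5846, -0.2424, 0.0498], [0.603, -0.2363, 0.0529], [0.6282, -0.2311, 0.0539]]
t 24.1667 pos [ 0.6055 -0.236   0.0198] h 93.96 tilt 0.0 F [-0.   0.2 -2.1] T [0.04 0.07 0.07] open 0.0112 gf 58.5 q [-0.55  0.59  1.53 -0.    1.03 -2.19]
dp [ 0.0015 -0.0005 -0.0002] turn -0.0006
```

```bash
python3 -m creep '[{"dp":[-0.001,0,0],"turn":0,"grip":1},{"dp":[-0.002,0,0],"turn":0,"grip":1},{"dp":[-0.002,0,0],"turn":0,"grip":1}]' | egrep 'conta|pos|gras'
python3 -m creep '[{"dp":[-0.0005,0,0],"turn":0,"grip":1},{"dp":[-0.001,0,0],"turn":0,"grip":1},{"dp":[-0.001,0,0],"turn":0,"grip":1}]' | egrep 'conta|pos|gras'
```

```text
tool_pos: [0.6076, -0.2358, 0.0198]
contact_force: [-0.5, -0.2, -1.1]
grasp_force: 58.6
tool_pos: [0.6077, -0.2355, 0.0195]
contact_force: [-4.8, -0.0, 0.5]
grasp_force: 58.9
```

```bash
python3 -m creep '[{"dp":[0.0005,0,0.001],"turn":0,"grip":1},{"dp":[0.0005,0,0.0015],"turn":0,"grip":0.6},{"dp":[0.0005,0,0.0015],"turn":0,"grip":0.3},{"dp":[0.0005,0,0.0015],"turn":0,"grip":0},{"dp":[0.0005,0,0.0015],"turn":0,"grip":-0.5}]' 20| egrep 'conta|pos|gras|open'
python3 -m creep '[{"dp":[0,0,0],"turn":0,"grip":-0.6},{"dp":[0,0,0],"turn":0,"grip":-0.6},{"dp":[0.005,0,0],"turn":0,"grip":-0.6},{"dp":[0.015,0,0],"turn":0,"grip":-0.6},{"dp":[0.03,0,0],"turn":0,"grip":-0.6}]' | egrep 'conta|pos|gras|open'
python3 -m creep '[{"dp":[0,0,-0.03],"turn":0,"grip":-0.6},{"dp":[0,0,-0.06],"turn":0,"grip":-0.6},{"dp":[0,0,-0.1],"turn":0,"grip":-0.6},{"dp":[0.03,0,-0.14],"turn":0,"grip":-0.6},{"dp":[0.07,0,-0.16],"turn":0,"grip":-0.6}]' | egrep 'conta|pos|gras|open'
python3 -m creep '[{"dp":[0.04,0,-0.02],"turn":0,"grip":-0.6},{"dp":[0.08,0,-0.04],"turn":0,"grip":-0.6},{"dp":[0.11,0,-0.05],"turn":0,"grip":-0.6},{"dp":[0.13,0,-0.05],"turn":0,"grip":-0.6},{"dp":[0.13,0,-0.05],"turn":0,"grip":-0.6}]' | egrep 'conta|pos|gras|open'
python3 - <<'E'
from go import *
for n in('side','top'):
    p,d,k=shot(n,n+'8.png')
    for q in ['side_fin','end_tab','bay_blue','tray','massager','scraper','jar','hourglass','brush','stone0']: print(n,q,find(q,n,k)[:1])
    W=cloud(d,k); m=(W[:,2]>.046)&(W[:,2]<.057)&(W[:,0]>.56)&(W[:,0]<.64)&(abs(W[:,1]+.237)<.03)
    print('fin',m.sum(), m.sum()>5 and cv2.minAreaRect((W[m][:,:2]*1000).astype(np.float32)), W[m].min(0))
go(.604,-.2366,.02,94)
a=cv2.imread('pics/side8.png')[70:400,180:400]; b=cv2.imread('pics/top8.png')[60:280,100:520]
cv2.imwrite('pics/f8.png',np.hstack([cv2.resize(a,(333,500)),cv2.resize(b,(460,500))]))
E
```

```text
tool_pos: [0.6086, -0.2361, 0.0186]
contact_force: [-0.2, 0.4, -0.2]
opening: 0.0524
grasp_force: 0.0
tool_pos: [0.5783, -0.238, 0.0184]
contact_force: [0.2, -0.2, -0.5]
opening: 0.0686
grasp_force: 0.0
tool_pos: [0.5196, -0.2432, 0.1772]
contact_force: [-0.4, -1.1, 2.2]
opening: 0.0685
grasp_force: 0.0
tool_pos: [0.3849, -0.2514, 0.2238]
contact_force: [0.3, 0.7, -0.5]
opening: 0.0684
grasp_force: 0.0
side side_fin [(array([ 0.607, -0.236,  0.04 ]), 0.86)]
side end_tab [(array([ 0.692, -0.327,  0.041]), 0.69)]
side bay_blue [(array([ 0.686, -0.232,  0.001]), 0.88)]
side tray [(array([ 0.69 , -0.231,  0.005]), 0.73)]
side massager [(array([ 0.343, -0.453,  0.002]), 0.81)]
side scraper [(array([ 0.368,  0.102, -0.004]), 0.57)]
side jar [(array([ 0.642,  0.445, -0.002]), 0.56)]
side hourglass [(array([ 0.711,  0.295, -0.002]), 0.68)]
side brush [(array([ 0.451, -0.483,  0.003]), 0.81)]
side stone0 [(array([0.47 , 0.301, 0.01 ]), 0.71)]
fin 78 ((613.2227172851562, -235.39300537109375), (50.5651741027832, 19.852359771728516), 5.2520270347595215) [ 0.5873806  -0.24539046  0.04612155]
top 
[... 171 characters left out ...]
array([ 0.688, -0.231,  0.001]), 0.72)]
top massager [(array([ 0.34 , -0.452,  0.003]), 0.65)]
top scraper [(array([ 0.371,  0.099, -0.001]), 0.73)]
top jar [(array([ 0.641,  0.444, -0.002]), 0.96)]
top hourglass [(array([ 0.717,  0.3  , -0.001]), 0.97)]
top brush [(array([ 0.7  , -0.331,  0.048]), 0.44)]
top stone0 [(array([0.433, 0.378, 0.016]), 0.54)]
fin 95 ((613.9639282226562, -236.4638671875), (51.37654495239258, 11.951803207397461), 4.151519298553467) [ 0.58799781 -0.24363357  0.04631702]
t 27.4333 pos [ 0.3877 -0.2512  0.2229] h 93.96 tilt 0.01 F [ 0.  -0.4 -0.2] T [ 0.   -0.01  0.01] open 0.0682 gf 0.0 q [-0.83 -0.07  1.89 -0.    1.32 -2.47]
dp [-0.2168 -0.0004  0.2029] turn -0.0007
```

View pics/f8.png

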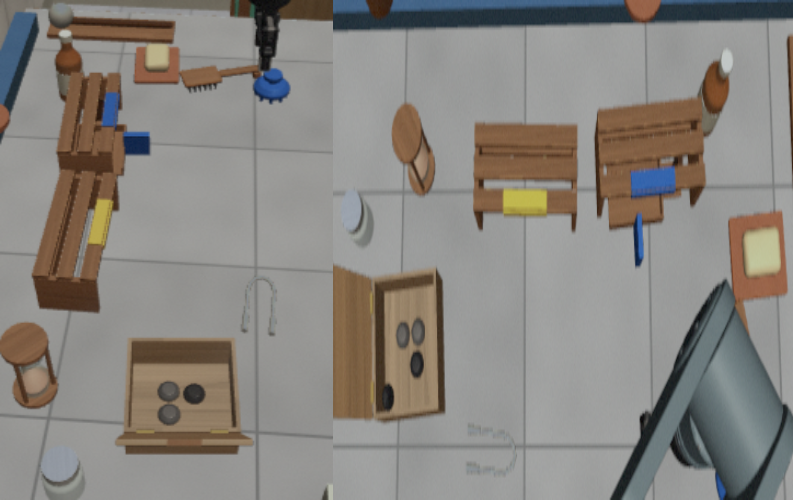

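```bash
python3 -c "from cell import bot; print(bot.hand_in())"
```

```text
the job is handed in; nothing more can be done
None
```

The job is handed in at about 27 s of the 64 s limit: all four stones are in the bamboo box, and the empty tray was set down flat, re-gripped by its blue fin and pushed against light resistance (about 5 N, taken as the back stop) in the blue bay with the fin pointing out; in the last pictures the other things stood where they were.

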